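Line up two plummer blocks with a lining bar and hold it

TASK

The plummer block at one end of the bedplate is bolted down; the other stands on slack bolts and has slid sideways. Bring the slack block into line, take the bright steel lining bar with the tapered nose out of the stock tray (the other bars stay in it), and push it nose first through the bolted block and on through the slack one until the whole taper stands out at the far side. Finish still gripping the bar there, steady through both bushes, so that a mate can tighten the bolts; leave the other things on the bench alone.

Things in the scene. Friction and masses are not known exactly. Their poses are not given: they have to be found in the camera images.
- bedplate: Dark steel bedplate 120 (its x) x 162 (its y) x 15 mm, fixed to the bench. Origin: centre of its underside, on the bench. Its x axis is the shaft line and points from the bolted block (centre at x = -30 mm) to the slack block (x = +30 mm), roughly towards the world's -y; its y lies across the shaft line, along the foot slots; z up. Shaft line at y = 0, 75 mm above the bench.
- fixed_bore (a point): Centre of the bore of the bolted green block, 75 mm above the bench. Brass bush 24 mm long (12 mm either way along the bedplate's x), bore 18 mm, for the 16 mm bar. Foot of each block 126 mm long across the shaft line, its top 30 mm above the bench; foot bolt heads reach 44 mm above the bench, 40 mm to each side of the shaft line.
- slack_bore (a point): Centre of the bore of the slack green block; moves with the block. Same bush: 24 mm long, 18 mm bore. Housing round the bore (both blocks): 44 mm wide across the shaft line, 20 mm long along it, its top 97 mm above the bench with a 7 mm oil cup on it; straight sides from the bore's height down to the foot.
- slack_block (a joint): Sideways slide of the slack block along the bedplate's +y, m: 0 = in line with the bolted block, stops at +-0.012; starts 0.008 to 0.0115 out. About 4 N of friction; it stays where it is put. Can be pinched across its housing from above and slid. The bar's tapered nose centres what is left, up to about 4 mm.
- lining_bar: Bright steel rod 16 mm in diameter, 200 mm long, 0.13 to 0.25 kg, with a dark ribbed band behind its middle and a tapered nose. Origin: on its axis at mid-length; x axis along the bar towards the nose (it may be rolled about x). Starts in the tray's notches, axis 34 mm above the bench, nose towards the robot (world's -x).
- bar_nose (a point): Tip of the lining bar's nose, on its axis 100 mm ahead of the origin. The last 22 mm taper from 16 mm to about 5 mm diameter.
- bar_grip (a point): Middle of the bar's dark ribbed grip band (48 mm long), on its axis 36 mm behind the origin and 136 mm behind the nose tip.
- tray: Wooden stock tray 228 (its x) x 148 (its y) mm, fixed; end walls 36 mm high, side walls 14 mm, floor 6 mm above the bench. Origin: centre of its underside. Notched battens at x = +-72 mm (14 mm wide, tops 33 mm above the bench) carry three bars along the tray's x, 44 mm apart (y = -44, 0, 44 mm), in changing order. Two small steel offcuts lie on the floor.
- black_bar: Thick dark, blackened steel bar 21 mm in diameter, 196 mm long, in the tray, its top 47 mm above the bench; origin at its middle, x along it. Stays in the tray.
- brass_rod: Thin brass rod 12 mm in diameter, 190 mm long, in the tray; origin at its middle, x along it. Stays in the tray.
- calipers: Steel outside calipers 126x84x11 mm lying on the bench; bystander.
- grease_pot: Small red pot, 63 mm across, 45 mm high, standing on the bench; bystander.
- v_block: Steel V-block 45x55x38 mm standing on the bench; bystander.

How it is judged:
On the way, in this order (a step that is already met when the one before it is completed fails the run):
1. The lining bar has been lifted clear of the stock tray (height (world z) of lining_bar above 0.05 m and contact force between lining_bar and tray below 0.1 N and contact force between the fingers and lining_bar above 2 N), for 0.1 s.
2. The nose has come through the bolted block's bush and is not yet in the slack one (x of bar_nose in the frame of bedplate between -0.016 and 0.016 m and y of bar_nose in the frame of bedplate between -0.006 and 0.006 m and z of bar_nose in the frame of bedplate between 0.069 and 0.081 m and x of lining_bar in the frame of bedplate below -0.07 m), for 0.05 s.
At the end, for the whole second after the job is handed in: Fingers still grip the resting bar (over 4 N) through both bushes, entered from the bolted side: tip 18 mm or more beyond the slack bush, within 4 mm of the shaft line, bar within 0.06 rad of it, slack block within 3 mm of in line; black bar and brass rod in the tray (x of bar_nose in the frame of bedplate above 0.06 m and y of bar_nose in the frame of bedplate between -0.004 and 0.004 m and z of bar_nose in the frame of bedplate between 0.071 and 0.079 m and angle between the x axis of lining_bar and the x axis of bedplate, either way round below 0.06 rad and value of joint slack_block between -0.003 and 0.003 m and contact force between the fingers and lining_bar above 4 N and linear speed of lining_bar below 0.02 m/s and z of each of black_bar, brass_rod in the frame of tray below 0.045 m and horizontal distance between each of black_bar, brass_rod and tray below 0.09 m); the arm keeps its last pose, push and grip.
It fails at once if The V-block is pushed more than 30 mm (distance of v_block from where it was at the start of the episode above 0.03 m).
It fails at once if The calipers are pushed more than 30 mm (distance of calipers from where it was at the start of the episode above 0.03 m).
It fails at once if The grease pot is pushed more than 30 mm (distance of grease_pot from where it was at the start of the episode above 0.03 m).
It fails at once if The black bar is lifted out of the tray (height (world z) of black_bar above 0.06 m).
It fails at once if The brass rod is lifted out of the tray (height (world z) of brass_rod above 0.06 m).
It also fails if it takes over 58 s, if anything falls off the work surface, if the arm or the gripper's body presses on something with over 40 N, if the wrist force passes 120 N, or if a joint passes its speed limit or range.

ROBOT

A 7-joint arm with a two-finger parallel gripper is mounted at the origin on a cart in front of the work surface, level with it; the furniture and walls round the work are solid. World frame = base frame: x ahead of the robot, y to its left, z up, the work surface at z = 0. Lengths are in m, angles in rad, forces in N, time in s.
With the tool pointing down it reaches from about 0.4 to 0.85 m from the base axis. Payload 10.4 kg.
Tool frame: the origin (TCP) lies at the very end of the fingers, on their centre line; the grasp point (between the pads) lies 19 mm behind it; z points along the fingers, y is the direction in which the jaws open and shut (so a half turn about z gives the same grasp; the last joint's range is limited). The gripper opens to 87 mm and grips with 3 to 60 N. Pads are 19 mm wide; open, the fingers measure 117 mm over their backs; the gripper's body (75 mm by 190 mm) begins 51 mm behind the grasp point.
Start: joints at [1.245, 0.332, -0.065, 1.46, 0.022, 1.35, -0.088], TCP at [0.186, -0.597, 0.223] pointing down, gripper open.
Joint ranges: [-2.6, 2.6], [-0.5, 2.12], [-1.47, 1.34], [0.16, 2.42], [-1.27, 4.41], [0.06, 2.06], [-2.6, 2.6]. Speed limits (rad/s): [2.22, 2.22, 2.79, 2.79, 3.14, 3.14, 3.14].

INTERFACE

Orientations are given as a unit quaternion [x, y, z, w].
In Python, from bench import r, eyes, job gives the robot as it stands. The module is installed in compiled form; this text tells all that it offers.
- The arm moves only by the tool play_rows, never from a script. Its argument "motion" is a list of rows, each a list of 7 numbers: the shift along the tool's x, y, z as a fraction of full scale, then the turn, a rotation vector about the tool's x, y, z as a fraction of full scale, then the opening in per cent of the stroke, from 0 (shut) to 100 (fully open). A call has 1 to 5 rows; each row is the pose to reach, as a shift and turn from the pose commanded when the call began, along the tool's axes at that moment; what a row does not reach only later rows make up. Full scale, the value 1, is 0.2 m for a shift and 90 degrees for a turn. A row lasts 1/8 s, in which the tool goes at most 62.5 mm and 10.7 degrees, less where a joint would pass 70% of its speed; a pose out of reach is approached as far as the arm can. A call with a number of a shift or a turn outside -1 to 1 is refused whole. A call with a gripper value outside its range is refused whole. The fingers move at their own pace and stop on an object; "squeeze" is the grip in N (left out, the last holds). Time passes only in rows, so rows that repeat a pose let the fingers close. It gives the time, the measured TCP pose, the force and the opening at its end, in the units of the state.
- r.read_state(): the state, without advancing time (a new reading comes with each control period).
- eyes.camera(name): name is "scene" or "top" or "wrist"; returns a dict with "image" (400x640x3 uint8, red, green, blue), "mtx" (3x3 intrinsics, pixels), "R" (3x3) and "t" (3): a world point X has camera coordinates R X + t. Camera axes: x right, y down, z forward; pixel columns grow to the right and rows downward; lengths in m; the calibration is good to about 2 mm. A picture is of the moment at which its call begins. There is no depth.
- job.close_job(): hands the job in, once; it reports no verdict.
Trained networks look in a picture, given as the dict that the camera call returned (one of the last four; its "shot" number tells which), for a name from the list of things; names that differ only in an ending like _2 or _b are one class to them, and where a whole thing is asked for, a point or a joint stands for the part that bears it (a point fixed in the world has none). Each returns a list of dicts, best first, with "p" (0 to 1); they miss things now and then, are a little off and sometimes report something else, mostly with a low value. They report only what shows in the picture. A call takes as long as a camera call.
- eyes.regions_of(picture, label): "region" (400x640 bool, what is visible of it) and "xy" ([column, row] in pixels, amid what is visible of it).
- eyes.landmark_of(picture, label): "xy" ([column, row] in pixels: a listed point, or the origin of a listed thing).
The state is a dict: "time": time; "joint_positions": joint angles; "joint_vel": joint speeds; "joint_torque": joint torques, N m; "ee_pos": TCP position; "eef_rot": TCP orientation; "ft_force": force on the tool from outside, world axes, zero at the start; "torque": the same for the moment, N m; "width": finger opening in m.
Only numpy, scipy, OpenCV 4.12 (cv2) and the standard library are available. Lean on these libraries where they do the work, as an engineer would, in place of code of your own. Each camera call takes 0.05 s, during which the arm holds its last target. There are 200 camera calls.

## Working session

There is one attempt and no reset: what is moved stays moved. The work goes in short steps, Python scripts to look and compute and a tool call to move; the robot and the scene stay as the last step left them, time stands still between calls to the robot, and variables do not carry over. Pictures are saved under pics/ and viewed, about 8 in all and at most 12, crops included, and the job is handed in when it is done.

Besides the shell and the picture viewer there is one more tool, called after "Call:" as name([rows], argument=value, ...), one row to a line, values as JSON. play_rows: Moves the arm, as the interface text tells. Shift numbers are shares of 0.2 m and turn numbers shares of 90 degrees, none past 1 either way. Its arguments: {"type":"object","properties":{"motion":{"type":"array","items":{"type":"array","items":{"type":"number"}}},"squeeze":{"type":"number"}},"required":["motion"]}

```bash
ls; mkdir -p pics
cat > h.py <<'E'
import numpy as np, cv2
from bench import r, eyes, job
from scipy.spatial.transform import Rotation as Rn
def ray(c,px):
    d=np.linalg.inv(c["mtx"])@np.array([px[0],px[1],1.]); return -c["R"].T@c["t"], c["R"].T@d
def atz(c,px,z):
    o,d=ray(c,px); return o+d*(z-o[2])/d[2]
def proj(c,X):
    p=c["mtx"]@(c["R"]@np.asarray(X)+c["t"]); return p[:2]/p[2]
def save(c,n,crop=None,k=1):
    im=c["image"][:,:,::-1]
    if crop: a,b,d,e=crop; im=im[b:e,a:d]
    cv2.imwrite("pics/"+n+".png",cv2.resize(np.ascontiguousarray(im),None,fx=k,fy=k,interpolation=cv2.INTER_CUBIC))
def pose():
    s=r.read_state(); return np.array(s["ee_pos"]),Rn.from_quat(s["eef_rot"])
E
python3 - <<'E'
from h import *
np.set_printoptions(precision=4,suppress=True)
s=r.read_state(); print(s)
for n in("top","scene"):
    c=eyes.camera(n); save(c,n+"0")
    print(n,"cam",-c["R"].T@c["t"])
    for l,z in (("bedplate",0),("fixed_bore",.075),("slack_bore",.075),("lining_bar",.034),("bar_nose",.034),("bar_grip",.034),("tray",0),("black_bar",.0365),("brass_rod",.034),("calipers",.005),("grease_pot",.0),("v_block",.0)):
        L=eyes.landmark_of(c,l)
        print(l,[(np.round(q["xy"],1),round(q["p"],2),atz(c,q["xy"],z)) for q in L[:2]])
E
```

```text
pics
{'time': 0.0, 'joint_positions': array([ 1.2454,  0.3329, -0.0647,  1.461 ,  0.0216,  1.3499, -0.0885]), 'joint_vel': array([-0.0006,  0.0001,  0.0007, -0.0022, -0.0004, -0.    ,  0.0012]), 'joint_torque': array([ -0.0017, -62.3262,   0.0233, -38.9899,  -0.0616,   0.0395,
         0.0001]), 'ee_pos': array([ 0.1863, -0.5962,  0.2217]), 'eef_rot': array([ 0.9886,  0.1508, -0.0001, -0.0007]), 'ft_force': array([ 0.0086, -0.5819, -0.8479]), 'torque': array([ 0.0672,  0.0288, -0.0614]), 'width': 0.08711597129396141}
top cam [ 0.4628 -0.1445  0.9372]
bedplate [(array([340.7, 188.6]), 0.95, array([ 0.6161, -0.1719,  0.    ]))]
fixed_bore [(array([325.9, 185.1]), 0.57, array([ 0.6129, -0.1342,  0.075 ])), (array([401.1, 197.7]), 0.31, array([ 0.58  , -0.3134,  0.075 ]))]
slack_bore [(array([348. , 172.9]), 0.66, array([ 0.6421, -0.188 ,  0.075 ]))]
lining_bar [(array([241.3, 203.3]), 0.79, array([0.5762, 0.081 , 0.034 ])), (array([263.8, 204.6]), 0.27, array([0.5722, 0.0237, 0.034 ]))]
bar_nose [(array([240.3, 246.7]), 0.65, array([0.4671, 0.0813, 0.034 ]))]
bar_grip [(array([244.5, 19
[... 1071 characters left out ...]
, 0.6, array([0.4663, 0.0877, 0.034 ]))]
bar_grip [(array([239.4, 276. ]), 0.64, array([0.6081, 0.0737, 0.034 ]))]
tray [(array([267.2, 276.2]), 0.92, array([0.5759, 0.0346, 0.    ]))]
black_bar [(array([277.3, 249.5]), 0.65, array([ 0.5734, -0.0073,  0.0365])), (array([339.1, 164.4]), 0.44, array([ 0.5648, -0.2808,  0.0365]))]
brass_rod [(array([268.1, 271.3]), 0.86, array([0.5651, 0.0422, 0.034 ]))]
calipers [(array([340.3, 162.1]), 0.65, array([ 0.5795, -0.3216,  0.005 ]))]
grease_pot [(array([374.9, 187.7]), 0.76, array([ 0.4729, -0.2791,  0.    ])), (array([267.2, 280.1]), 0.55, array([0.5714, 0.0423, 0.    ]))]
v_block [(array([310.4, 150.6]), 0.84, array([ 0.6684, -0.3352,  0.    ]))]
```

Run:
```python
import cv2,numpy as np
a=cv2.imread("pics/top0.png")[120:280,200:440]; b=cv2.imread("pics/scene0.png")[120:360,160:440]
a=cv2.resize(a,None,fx=3,fy=3,interpolation=cv2.INTER_CUBIC); b=cv2.resize(b,None,fx=2.5,fy=2.5,interpolation=cv2.INTER_CUBIC)
cv2.imwrite("pics/a.png",a);cv2.imwrite("pics/b.png",b)
```

```text
(no output)
```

View pics/a.png

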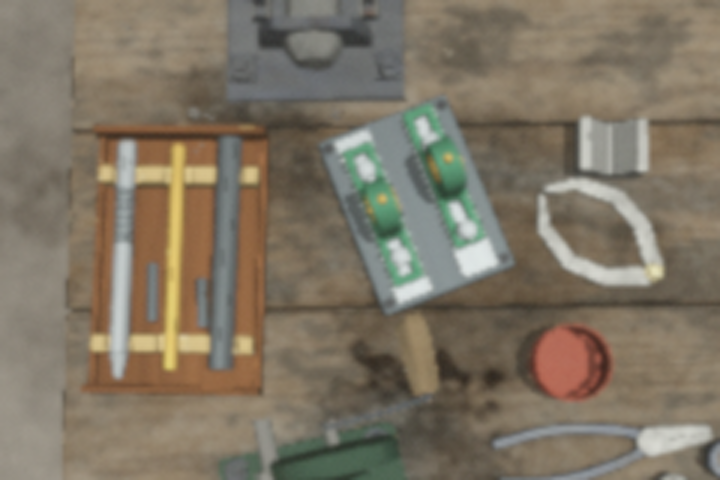

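View pics/b.png

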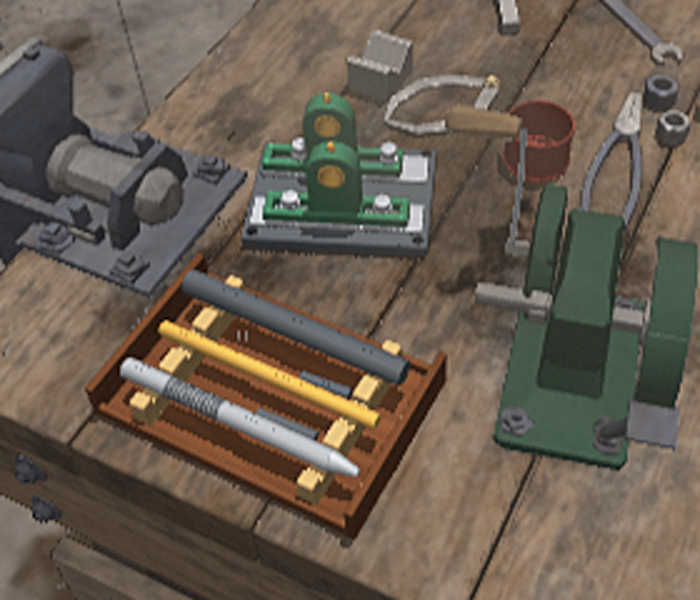

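The top view (3x crop) shows the bedplate with corners at about crop (320,147), (442,97), (513,265) and (388,313). The slack block has slid towards +x. The bright bar is the leftmost in the tray, with its nose at (118,372). The scene view confirms this, and also shows a motor beyond the bedplate and a green grinder near the robot.

```bash
cat >> h.py <<'E'
def togo(target,yaw_y,note=""):
    """shift in tool axes /0.2 and turn about tool z (share of 90deg) to bring TCP to target with tool y at world angle yaw_y (mod 360), tool down"""
    p,R=pose(); d=R.inv().apply(np.array(target)-p)/0.2
    a=np.radians(yaw_y); y=np.array([np.cos(a),np.sin(a),0]); z=np.array([0,0,-1.]); x=np.cross(y,z)
    rv=(R.inv()*Rn.from_matrix(np.c_[x,y,z])).as_rotvec()/(np.pi/2)
    print(note,"shift",np.round(d,3),"turn",np.round(rv,3))
E
python3 - <<'E'
from h import *
np.set_printoptions(precision=4,suppress=True)
c=eyes.camera("top")
P=[atz(c,(u/3+200-.33,v/3+120-.33),.015) for u,v in((320,147),(442,97),(513,265),(388,313))]
P=np.array(P)[:,:2]; print(P, P.mean(0))
x=(P[1]+P[2]-P[0]-P[3]); y=P[0]+P[1]-P[2]-P[3]
print(np.linalg.norm(x)/2,np.linalg.norm(y)/2,np.degrees(np.arctan2(x[1],x[0])),np.degrees(np.arctan2(y[1],y[0])))
C=P.mean(0)
print("motor near edge",atz(c,(230/3+200,100/3+120),.01),atz(c,(405/3+200,100/3+120),.01))
yaw=np.degrees(np.arctan2(y[1],y[0]))
ex=x/np.linalg.norm(x)
togo([*(C+0.0*ex),.26],yaw,"above")
E
```

```text
[[ 0.6674 -0.083 ]
 [ 0.7102 -0.1894]
 [ 0.5626 -0.2471]
 [ 0.5228 -0.1403]] [ 0.6157 -0.1649]
0.11431212575241981 0.15705012670188204 -68.82928249586885 21.480698450328052
motor near edge [ 0.711  -0.0043  0.01  ] [ 0.7085 -0.1581  0.01  ]
above shift [ 2.693 -1.42  -0.187] turn [ 0.     0.    -1.046]
```

Call:
play_rows([
  [1,-0.53,-0.19,0,0,0,100],
  [1,-0.53,-0.19,0,0,0,100],
  [1,-0.53,-0.19,0,0,0,100],
  [1,-0.53,-0.19,0,0,0,100],
], squeeze=40)

```text
time: 1.85
ee_pos: [0.348, -0.4334, 0.2614]
eef_rot: [0.988, 0.152, 0.0, 0.0]
ft_force: [0.2, -1.1, 0.5]
width: 0.0872
```

Call:
play_rows([
  [1,-0.53,0,0,0,-0.5,100],
  [1,-0.53,0,0,0,-0.5,100],
  [1,-0.53,0,0,0,-0.5,100],
  [1,-0.53,0,0,0,-0.5,100],
  [1,-0.53,0,0,0,-0.5,100],
])

```text
time: 2.48
ee_pos: [0.5071, -0.2715, 0.2605]
eef_rot: [0.853, 0.521, 0.001, -0.0]
ft_force: [-0.7, -0.0, -0.1]
width: 0.0872
```

Run:
```python
from h import *
print(pose()[0]);togo([.616,-.166,.26],21.8)
```

```text
[ 0.50710303 -0.27151162  0.2605097 ]
 shift [0.718 0.244 0.004] turn [ 0.    -0.001 -0.544]
```

Call:
play_rows([
  [0.72,0.24,0,0,0,-0.544,100],
  [0.72,0.24,0,0,0,-0.544,100],
  [0.72,0.24,0,0,0,-0.544,100],
  [0.72,0.24,0,0,0,-0.544,100],
  [0.72,0.24,0,0,0,-0.544,100],
])

```text
time: 3.1
ee_pos: [0.614, -0.1708, 0.2603]
eef_rot: [0.563, 0.826, -0.0, -0.0]
ft_force: [-0.0, -0.0, -0.6]
width: 0.0869
```

Run:
```python
from h import *
np.set_printoptions(precision=4,suppress=True)
print(pose()[0],pose()[1].as_quat())
c=eyes.camera("wrist"); save(c,"w1"); print(-c["R"].T@c["t"],c["R"])
for l,z in (("bedplate",0),("fixed_bore",.075),("slack_bore",.075)):
    print(l,[(q["xy"],round(q["p"],2),atz(c,q["xy"],z)) for q in eyes.landmark_of(c,l)[:2]])
```

```text
[ 0.614  -0.1708  0.2603] [ 0.5631  0.8264 -0.0004 -0.0001]
[ 0.5843 -0.0927  0.4219] [[ 0.9306  0.366  -0.0005]
 [ 0.3493 -0.8878  0.2997]
 [ 0.1092 -0.2791 -0.954 ]]
bedplate [([327.6, 160.6], 0.66, array([ 0.6211, -0.1585,  0.    ]))]
fixed_bore [([324.8, 148.4], 0.84, array([ 0.6059, -0.1342,  0.075 ]))]
slack_bore [([309.3, 268.1], 0.74, array([ 0.647 , -0.2954,  0.075 ])), ([334.1, 198.1], 0.71, array([ 0.6404, -0.1886,  0.075 ]))]
```

View pics/w1.png

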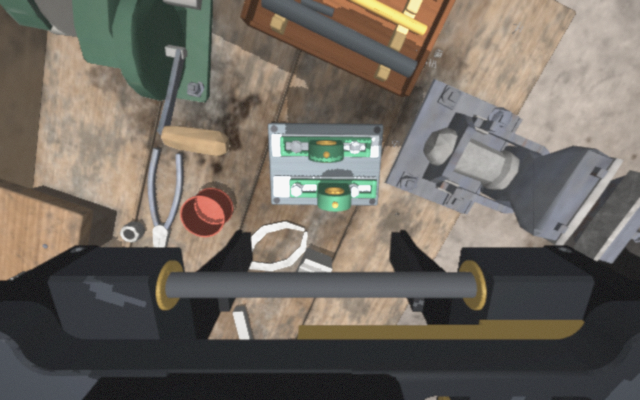

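The wrist view shows the bedplate at columns 270-381, rows 124-206. The bolted block is at the top (bore about (325,148)) and the slack block below it, offset to the right (334,195). I'll rectify this view onto the plate's top plane to fit it.

Run:
```python
from h import *
np.set_printoptions(precision=4,suppress=True)
c=eyes.camera("wrist")
print("tcp px",proj(c,pose()[0]))
# rectified view, plane z=.015, axes: world rotated so cols=bed y, rows=bed x (assumed yaw 21.8), 0.3mm/px
C=np.array([.6165,-.166]);a=np.radians(21.8);ey=np.array([np.cos(a),np.sin(a)]);ex=np.array([np.sin(a),-np.cos(a)])
k=.0003;W,H=640,500
def rect(c,z):
    q=[(0,0),(W,0),(W,H),(0,H)]
    src=np.float32([proj(c,[*(C+(u-W/2)*k*ey+(v-H/2)*k*ex),z]) for u,v in q])
    return cv2.warpPerspective(c["image"],cv2.getPerspectiveTransform(src,np.float32(q)),(W,H),flags=cv2.INTER_CUBIC)
im=rect(c,.015)
for u in range(0,W,50): cv2.line(im,(u,0),(u,8),(255,0,0),1)
for v in range(0,H,50): cv2.line(im,(0,v),(8,v),(255,0,0),1)
cv2.imwrite("pics/rect.png",im[:,:,::-1])
for l in("bedplate","slack_block","fixed_bore","slack_bore"):
    for q in eyes.regions_of(c,l)[:2]:
        v,u=np.nonzero(q["region"]); print(l,q["p"],q["xy"],u.min(),u.max(),v.min(),v.max())
```

```text
tcp px [319.5021 246.927 ]
bedplate 0.72 [327.2, 161.5] 269 381 123 210
slack_block 0.86 [331.9, 193.0] 289 376 178 210
slack_block 0.28 [322.7, 161.5] 267 382 122 209
fixed_bore 0.79 [323.9, 163.6] 267 382 122 211
slack_bore 0.73 [330.0, 190.5] 289 376 178 210
```

View pics/rect.png

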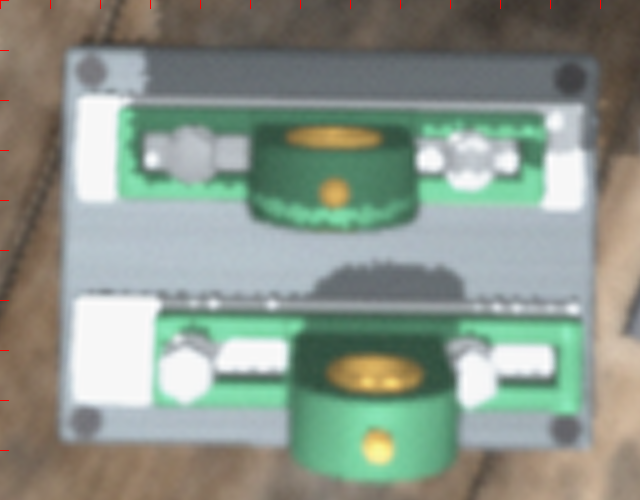

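Run:
```python
from h import *
np.set_printoptions(precision=4,suppress=True)
t=eyes.camera("top");s=eyes.camera("scene")
def tri(a,b):
    A=[];B=[]
    for c,p in((t,a),(s,b)):
        o,d=ray(c,p);d/=np.linalg.norm(d);M=np.eye(3)-np.outer(d,d);A.append(M);B.append(M@o)
    return np.linalg.lstsq(np.vstack(A),np.hstack(B),rcond=None)[0]
print("motor shaft end",tri((312/3+200,60/3+120),(160/2.5+160,190/2.5+120)))
print("motor flange",tri((262/3+200,40/3+120),(125/2.5+160,200/2.5+120)))
togo([.628,-.1925,.13],20.9,"a")
togo([.628,-.1925,.053],20.9,"b")
```

```text
motor shaft end [ 0.7389 -0.0774  0.0465]
motor flange [ 0.7467 -0.0391  0.0685]
a shift [-0.131  0.022  0.653] turn [0.    0.    0.004]
b shift [-0.131  0.022  1.038] turn [0.    0.    0.004]
```

Call:
play_rows([
  [-0.13,0.02,0.65,0,0,0,100],
  [-0.13,0.02,0.65,0,0,0,100],
  [-0.13,0.02,0.65,0,0,0,100],
  [-0.13,0.02,0.65,0,0,0,100],
])

```text
time: 4.15
ee_pos: [0.6282, -0.192, 0.1322]
eef_rot: [0.564, 0.826, 0.0, 0.0]
ft_force: [0.4, 0.2, -0.1]
width: 0.087
```

Run:
```python
from h import *
np.set_printoptions(precision=4,suppress=True)
print(pose()[0])
togo([.628,-.1925,.053],20.9,"b")
c=eyes.camera("wrist"); save(c,"w2",(170,100,490,330),2)
for l,z in (("fixed_bore",.075),("slack_bore",.075)):
    print(l,[(q["xy"],round(q["p"],2),atz(c,q["xy"],z)) for q in eyes.landmark_of(c,l)[:2]])
ex=np.array([.357,-.934]);ey=np.array([.934,.357]);C=np.array([.6175,-.1645])
for n,x,y,z in(("plateTL",-60,-81,15),("TR",-60,81,15),("fix",-30,0,75),("fixtop",-30,0,104),("fixfootL",-30,-63,30),("fixfootR",-30,63,30)):print(n,proj(c,[*(C+x/1e3*ex+y/1e3*ey),z/1e3]),(proj(c,[*(C+x/1e3*ex+y/1e3*ey),z/1e3])-[170,100])*2)
```

```text
[ 0.6282 -0.192   0.1322]
b shift [-0.002 -0.002  0.396] turn [0.001 0.    0.005]
fixed_bore []
slack_bore [([330.4, 215.6], 0.58, array([ 0.6368, -0.1895,  0.075 ]))]
plateTL [232.8284 100.8513] [125.6568   1.7027]
TR [407.1035 102.1628] [474.2071   4.3256]
fix [319.7687 141.3987] [299.5373  82.7974]
fixtop [319.7065 146.2755] [299.413  92.551]
fixfootL [250.6139 135.4025] [161.2278  70.805 ]
fixfootR [388.945  136.3844] [437.89    72.7689]
```

View pics/w2.png

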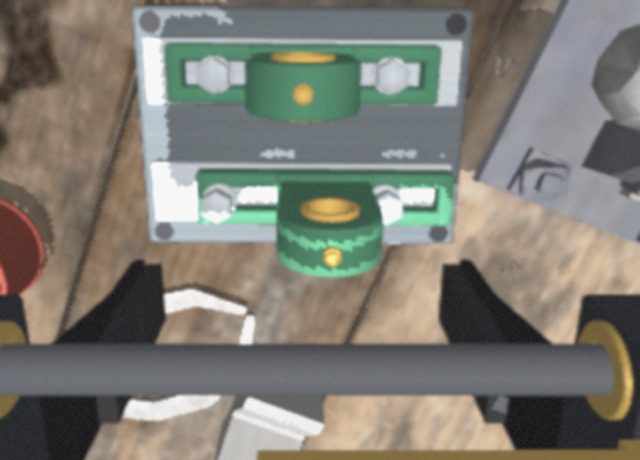

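Call:
play_rows([
  [-0.01,0.005,0.2,0,0,0,100],
  [-0.01,0.005,0.395,0,0,0,100],
  [-0.01,0.005,0.395,0,0,0,100],
  [-0.01,0.005,0.395,0,0,0,100],
])

```text
time: 4.8
ee_pos: [0.6306, -0.194, 0.0544]
eef_rot: [0.564, 0.826, 0.001, 0.002]
ft_force: [1.0, -0.1, 0.4]
width: 0.0871
```

Call:
play_rows([
  [0,0,0,0,0,0,45],
  [0,0,0,0,0,0,45],
  [0,0,0,0,0,0,45],
  [0,0,0,0,0,0,45],
  [0,0,0,0,0,0,45],
], squeeze=40)

```text
time: 5.42
ee_pos: [0.6301, -0.1937, 0.0522]
eef_rot: [0.564, 0.826, 0.001, 0.001]
ft_force: [5.2, 1.1, 3.1]
width: 0.0455
```

Call:
play_rows([
  [0,0,0,0,0,0,40],
  [0,0,0,0,0,0,40],
  [0,0,0,0,0,0,40],
])

```text
time: 5.8
ee_pos: [0.6297, -0.1938, 0.0522]
eef_rot: [0.564, 0.826, 0.0, 0.001]
ft_force: [3.8, 1.3, 6.0]
width: 0.0438
```

Run:
```python
from h import *
np.set_printoptions(precision=4,suppress=True)
print(pose()[0],r.read_state()["width"],r.read_state()["ft_force"])
c=eyes.camera("wrist"); save(c,"w3",(170,80,490,310),2)
```

```text
[ 0.6297 -0.1938  0.0522] 0.04377362673978083 [3.8479 1.2602 5.9683]
```

View pics/w3.png

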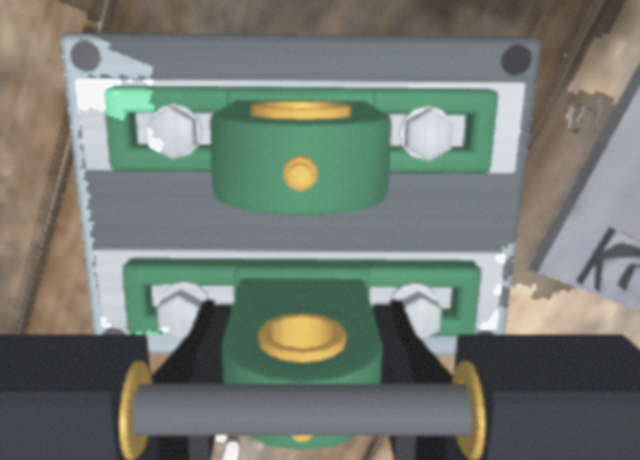

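The view shows both feet, bores and oil cups lined up: fixed centre at column about 301, slack centre about 302. Next I'll release, rise and go over the tray.

Call:
play_rows([
  [0,0,0,0,0,0,100],
  [0,0,0,0,0,0,100],
  [0,0,0,0,0,0,100],
  [0,0,-0.3,0,0,0,100],
  [0,0,-0.6,0,0,0,100],
])

```text
time: 6.48
ee_pos: [0.6283, -0.1939, 0.1723]
eef_rot: [0.564, 0.826, -0.0, -0.001]
ft_force: [0.5, 0.0, 0.5]
width: 0.0833
```

Call:
play_rows([
  [0,0,-0.3,0,0,0,100],
  [0.35,0,-0.4,0,0,0.12,100],
  [0.7,0,-0.4,0,0,0.24,100],
  [1,0.25,-0.4,0,0,0.36,100],
  [1,0.25,-0.4,0,0,0.48,100],
])

```text
time: 7.1
ee_pos: [0.6026, 0.0137, 0.2519]
eef_rot: [0.824, 0.566, 0.0, 0.0]
ft_force: [0.1, 0.2, -0.2]
width: 0.087
```

Run:
```python
from h import *
np.set_printoptions(precision=4,suppress=True)
print(pose()[0]);togo([.604,.0735,.22],-92)
```

```text
[0.6026 0.0137 0.2519]
 shift [ 0.282 -0.101  0.159] turn [ 0.    -0.     0.788]
```

Call:
play_rows([
  [0.28,-0.1,0.16,0,0,0.4,100],
  [0.28,-0.1,0.16,0,0,0.4,100],
  [0.28,-0.1,0.16,0,0,0.788,100],
  [0.28,-0.1,0.16,0,0,0.788,100],
  [0.28,-0.1,0.16,0,0,0.788,100],
])

```text
time: 7.72
ee_pos: [0.604, 0.0699, 0.2192]
eef_rot: [0.991, 0.135, -0.0, 0.0]
ft_force: [-0.6, -0.3, 0.2]
width: 0.0869
```

Call:
play_rows([
  [0,0,0,0,0,0,100],
  [0,0,0,0,0,0,100],
  [0,0,0,0,0,0,100],
  [0,0,0,0,0,0,100],
])

```text
time: 8.22
ee_pos: [0.6043, 0.0699, 0.2195]
eef_rot: [0.99, 0.139, -0.0, 0.0]
ft_force: [-0.9, 0.1, 0.5]
width: 0.0873
```

Run:
```python
from h import *
np.set_printoptions(precision=4,suppress=True)
print(pose()[0],pose()[1].as_quat())
c=eyes.camera("wrist"); save(c,"w4")
print("tcp px",proj(c,pose()[0]))
for l,z in (("lining_bar",.034),("bar_nose",.034),("bar_grip",.034),("tray",0)):
    print(l,[(q["xy"],round(q["p"],2),atz(c,q["xy"],z)) for q in eyes.landmark_of(c,l)[:2]])
for q in eyes.regions_of(c,"lining_bar")[:1]:
    v,u=np.nonzero(q["region"]);m=np.c_[u,v].astype(np.float32)
    W=np.array([atz(c,p,.034)[:2] for p in m]); 
    vx,vy,x0,y0=cv2.fitLine(W.astype(np.float32),cv2.DIST_HUBER,0,.01,.01).ravel(); print("fit",q["p"],np.degrees(np.arctan2(vy,vx)),x0,y0,W.min(0),W.max(0))
```

```text
[0.6043 0.0699 0.2195] [ 0.9903  0.1388 -0.      0.    ]
tcp px [322.0938 246.9725]
lining_bar [([303.9, 199.3], 0.86, array([0.5714, 0.0837, 0.034 ]))]
bar_nose [([287.0, 264.1], 0.6, array([0.4742, 0.0819, 0.034 ]))]
bar_grip [([310.3, 174.6], 0.68, array([0.6049, 0.0844, 0.034 ]))]
tray [([336.9, 197.4], 0.69, array([0.5758, 0.0389, 0.    ])), ([311.9, 176.0], 0.36, array([0.5958, 0.0809, 0.    ]))]
fit 0.78 -1.1266768 0.582072 0.082448184 [0.4706 0.0725] [0.6712 0.0925]
```

View pics/w4.png

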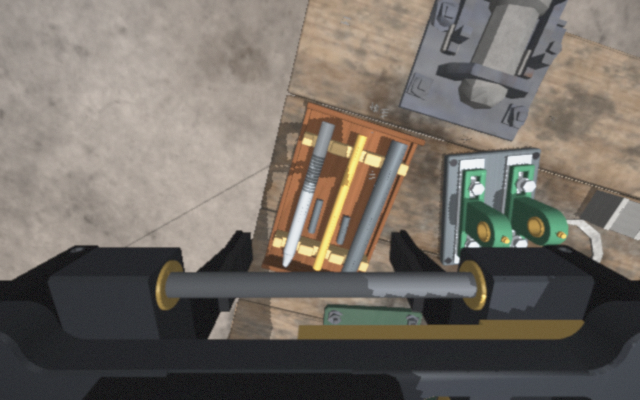

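The bar lies with its tail at (327,125) and nose at (290,262), and the band is at about (312,175). The turn stopped 18° short because of the rate limit, so I'll finish turning and centre over the band. The jaws go to about 30 mm so they clear the brass rod.

Run:
```python
from h import *
print(pose()[0]);togo([.605,.082,.10],-91.5)
```

```text
[0.60429377 0.06998117 0.21955201]
 shift [ 0.02  -0.057  0.598] turn [ 0.    -0.     0.193]
```

Call:
play_rows([
  [0.02,-0.057,0.3,0,0,0.1,35],
  [0.02,-0.057,0.6,0,0,0.193,35],
  [0.02,-0.057,0.6,0,0,0.193,35],
  [0.02,-0.057,0.6,0,0,0.193,35],
  [0.02,-0.057,0.6,0,0,0.193,35],
])

```text
time: 9.15
ee_pos: [0.6068, 0.0823, 0.1026]
eef_rot: [1.0, -0.012, 0.002, -0.0]
ft_force: [0.1, -0.2, 0.6]
width: 0.0451
```

Run:
```python
from h import *
np.set_printoptions(precision=4,suppress=True)
p,R=pose();print(p,R.as_quat(),r.read_state()["width"]);
c=eyes.camera("wrist"); save(c,"w5",(160,60,480,330),2)
print("tcp px",proj(c,p))
for l,z in (("lining_bar",.034),("bar_nose",.034),("bar_grip",.034)):
    print(l,[(q["xy"],round(q["p"],2),atz(c,q["xy"],z)) for q in eyes.landmark_of(c,l)[:2]])
for q in eyes.regions_of(c,"lining_bar")[:1]:
    v,u=np.nonzero(q["region"]);m=np.c_[u,v].astype(np.float32)
    W=np.array([atz(c,p,.034)[:2] for p in m]); 
    vx,vy,x0,y0=cv2.fitLine(W.astype(np.float32),cv2.DIST_HUBER,0,.01,.01).ravel(); print("fit",q["p"],np.degrees(np.arctan2(vy,vx)),x0,y0,W.min(0),W.max(0))
togo([.605,.082,.018],-91.5)
```

```text
[0.6068 0.0823 0.1026] [ 0.9999 -0.0122  0.0022 -0.0003] 0.04513983487096726
tcp px [322.4181 246.527 ]
lining_bar [([321.7, 246.3], 0.72, array([0.5722, 0.0833, 0.034 ]))]
bar_nose [([322.0, 335.0], 0.87, array([0.4745, 0.0853, 0.034 ]))]
bar_grip [([322.0, 212.4], 0.6, array([0.6045, 0.0823, 0.034 ]))]
fit 0.79 -1.2331697 0.5983243 0.08207757 [0.4876 0.0729] [0.6716 0.0917]
 shift [-0.003  0.     0.412] turn [ 0.    -0.001  0.   ]
```

View pics/w5.png

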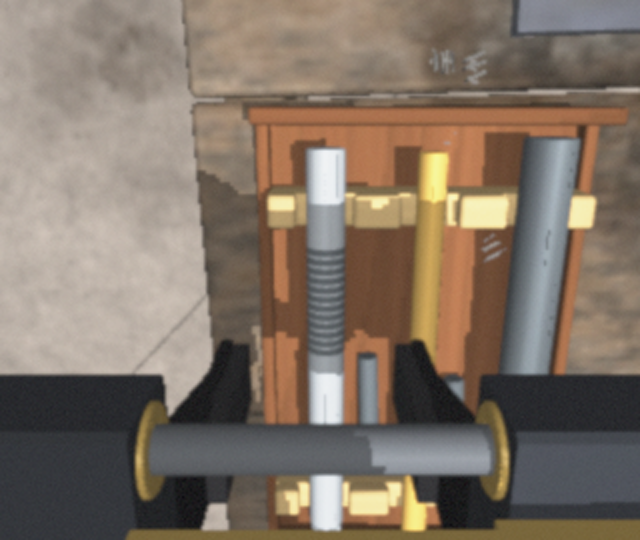

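Call:
play_rows([
  [0,0,0,0,0,0,35],
  [0,0,0.15,0,0,0,35],
  [0,0,0.3,0,0,0,35],
  [0,0,0.42,0,0,0,35],
  [0,0,0.42,0,0,0,35],
])

```text
time: 10.02
ee_pos: [0.6038, 0.0816, 0.0139]
eef_rot: [1.0, -0.013, -0.002, 0.0]
ft_force: [-0.1, -0.1, 0.5]
width: 0.0303
```

Call:
play_rows([
  [0,0,0,0,0,0,35],
  [0,0,0,0,0,0,5],
  [0,0,0,0,0,0,5],
  [0,0,0,0,0,0,5],
  [0,0,0,0,0,0,5],
], squeeze=55)

```text
time: 10.65
ee_pos: [0.6055, 0.082, 0.0162]
eef_rot: [1.0, -0.013, 0.001, 0.0]
ft_force: [-0.3, -0.5, 5.3]
width: 0.0149
```

Call:
play_rows([
  [0,0,0,0,0,0,5],
  [0,0,-0.15,0,0,0,5],
  [0,0,-0.35,0,0,0,5],
  [0,0,-0.6,0,0,0,5],
  [0,0,-0.75,0,0,0,5],
])

```text
time: 11.28
ee_pos: [0.6054, 0.0823, 0.1677]
eef_rot: [1.0, -0.013, 0.001, -0.0]
ft_force: [0.1, 0.5, -2.5]
width: 0.0147
```

Run:
```python
from h import *
s=r.read_state();print(pose()[0],s["width"],s["ft_force"],s["torque"]);togo([.542,.0306,.16],21.35)
```

```text
[0.60538174 0.08234412 0.16772231] 0.014684596031337718 [ 0.09508457  0.48791108 -2.54192246] [-0.03426827 -0.15121727  0.0291863 ]
 shift [-0.31   0.267  0.038] turn [ 1.000e-03 -1.000e-03 -1.254e+00]
```

Call:
play_rows([
  [-0.15,0.13,0,0,0,-0.11,5],
  [-0.3,0.26,0,0,0,-0.22,5],
  [-0.31,0.267,0,0,0,-0.33,5],
  [-0.31,0.267,0,0,0,-0.44,5],
  [-0.31,0.267,0,0,0,-0.55,5],
])

```text
time: 11.9
ee_pos: [0.5412, 0.0302, 0.1651]
eef_rot: [0.912, 0.409, -0.0, -0.0]
ft_force: [0.3, 0.0, -2.6]
width: 0.0147
```

Call:
play_rows([
  [0,0,0,0,0,-0.11,5],
  [0,0,0,0,0,-0.22,5],
  [0,0,0,0,0,-0.33,5],
  [0,0,0,0,0,-0.44,5],
  [0,0,0,0,0,-0.55,5],
])

```text
time: 12.52
ee_pos: [0.5411, 0.0304, 0.165]
eef_rot: [0.657, 0.754, -0.0, -0.0]
ft_force: [-0.0, 0.2, -1.3]
width: 0.0147
```

Call:
play_rows([
  [0,0,0,0,0,-0.1,5],
  [0,0,0,0,0,-0.154,5],
  [0,0,0,0,0,-0.154,5],
  [0,0,0,0,0,-0.154,5],
])

```text
time: 13.02
ee_pos: [0.5414, 0.0303, 0.1653]
eef_rot: [0.565, 0.825, -0.0, -0.0]
ft_force: [-0.6, 0.3, -2.5]
width: 0.0146
```

Run:
```python
from h import *
np.set_printoptions(precision=4,suppress=True)
s=r.read_state();p,R=pose();print(p,R.as_quat(),s["width"]);togo([.542,.0306,.0572],21.35)
c=eyes.camera("wrist"); save(c,"w6",(170,60,490,330),2)
zb=p[2]+.0178
for l,z in (("lining_bar",zb),("bar_nose",zb),("bar_grip",zb),("fixed_bore",.075),("slack_bore",.075)):
    print(l,[(q["xy"],round(q["p"],2),atz(c,q["xy"],z)) for q in eyes.landmark_of(c,l)[:2]])
for q in eyes.regions_of(c,"lining_bar")[:1]:
    v,u=np.nonzero(q["region"]);m=np.c_[u,v].astype(np.float32)
    W=np.array([atz(c,p,zb)[:2] for p in m]); 
    vx,vy,x0,y0=cv2.fitLine(W.astype(np.float32),cv2.DIST_HUBER,0,.01,.01).ravel(); print("fit",q["p"],np.degrees(np.arctan2(vy,vx)),x0,y0,W.min(0),W.max(0))
```

```text
[0.5414 0.0303 0.1653] [ 0.5645  0.8254 -0.0001 -0.0002] 0.014606587428760193
 shift [0.    0.003 0.54 ] turn [-0.    -0.    -0.001]
lining_bar [([320.9, 310.5], 0.67, array([ 0.5545, -0.0005,  0.1831]))]
bar_nose [([316.4, 312.1], 0.36, array([ 0.5524, -0.0025,  0.1831]))]
bar_grip [([316.1, 264.2], 0.69, array([0.5404, 0.0281, 0.1831]))]
fixed_bore []
slack_bore [([347.1, 184.7], 0.63, array([0.5587, 0.055 , 0.075 ]))]
fit 0.87 -68.575584 0.5339032 0.051476285 [ 0.5114 -0.0124] [0.5648 0.0946]
```

View pics/w6.png

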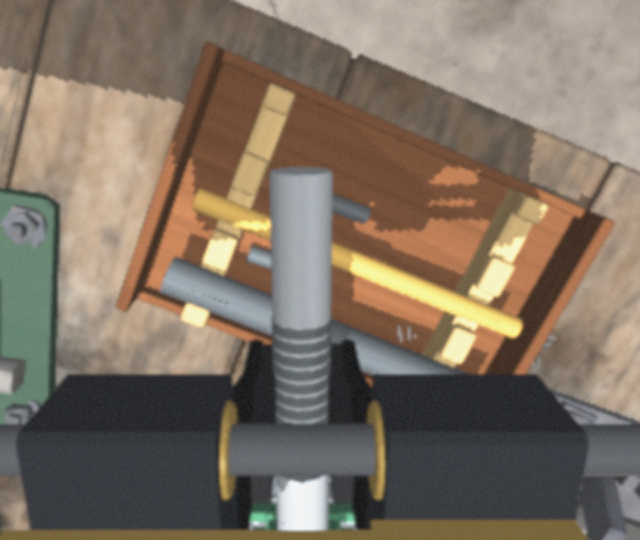

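Call:
play_rows([
  [0,0.003,0.2,0,0,0,5],
  [0,0.003,0.4,0,0,0,5],
  [0,0.003,0.54,0,0,0,5],
  [0,0.003,0.54,0,0,0,5],
  [0,0.003,0.54,0,0,0,5],
])

```text
time: 14.0
ee_pos: [0.5431, 0.0307, 0.0588]
eef_rot: [0.564, 0.826, 0.0, 0.001]
ft_force: [0.7, 0.6, -2.2]
width: 0.0144
```

Run:
```python
from h import *
np.set_printoptions(precision=4,suppress=True)
s=r.read_state();p,R=pose();print(p,R.as_quat(),s["ft_force"]);togo([.542,.0306,.0572],21.35)
S=np.array([.6297,-.1938]);ex=np.array([.364,-.9313])
for n in("scene","top"):
    c=eyes.camera(n); save(c,n+"7",(220,140,400,300),4)
    print(n,"exp nose",proj(c,[*(S-.105*ex),.075]),"fixed bore face",proj(c,[*(S-.072*ex),.075]),"tail",proj(c,[*(S-.305*ex),.075]))
    for l in ("lining_bar","bar_nose","bar_grip","fixed_bore","slack_bore"):
        print(l,[(q["xy"],round(q["p"],2),atz(c,q["xy"],.075)) for q in eyes.landmark_of(c,l)[:1]])
```

```text
[0.5431 0.0307 0.0588] [0.5637 0.826  0.0005 0.0006] [ 0.6699  0.5941 -2.2096]
 shift [ 0.001 -0.005  0.008] turn [0.001 0.    0.   ]
scene exp nose [289.6403 202.6486] fixed bore face [291.675  190.9465] tail [274.6078 289.1035]
lining_bar [([281.9, 243.2], 0.75, array([ 0.5554, -0.0001,  0.075 ]))]
bar_nose []
bar_grip [([281.1, 255.3], 0.75, array([0.5432, 0.0244, 0.075 ]))]
fixed_bore [([296.0, 190.3], 0.63, array([ 0.5962, -0.1321,  0.075 ]))]
slack_bore [([295.7, 169.9], 0.93, array([ 0.626 , -0.1866,  0.075 ]))]
top exp nose [310.1635 194.0723] fixed bore face [322.8629 188.9883] tail [232.8104 225.0392]
lining_bar [([271.4, 209.6], 0.72, array([ 0.5549, -0.0025,  0.075 ]))]
bar_nose [([308.7, 194.6], 0.66, array([ 0.5902, -0.0925,  0.075 ]))]
bar_grip [([257.7, 216.8], 0.81, array([0.5379, 0.0304, 0.075 ]))]
fixed_bore [([326.0, 188.5], 0.57, array([ 0.6046, -0.1343,  0.075 ]))]
slack_bore [([349.9, 182.5], 0.75, array([ 0.6185, -0.1921,  0.075 ]))]
```

View pics/scene7.png

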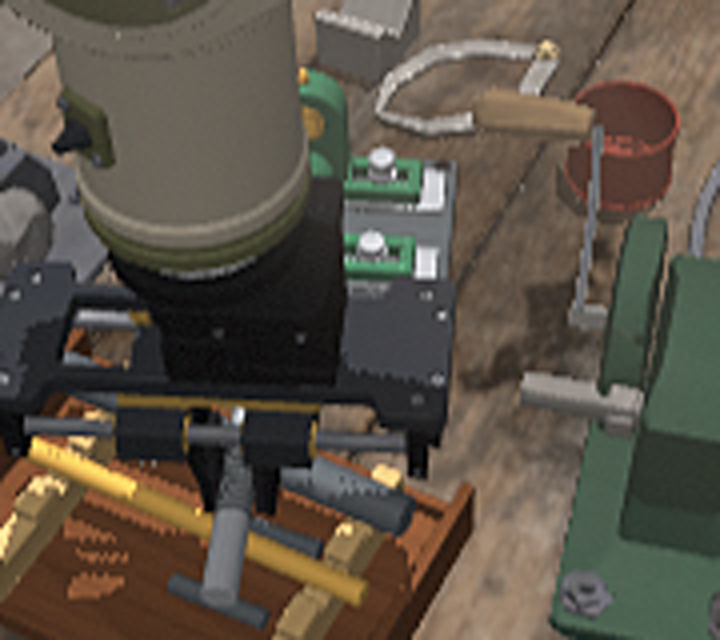

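Call:
play_rows([
  [0,-0.003,0.005,0,0,0,5],
  [-0.05,-0.003,0.005,0,0,0,5],
  [-0.1,-0.003,0.005,0,0,0,5],
  [-0.15,-0.003,0.005,0,0,0,5],
  [-0.2,-0.003,0.005,0,0,0,5],
])

```text
time: 15.22
ee_pos: [0.5565, -0.0079, 0.0565]
eef_rot: [0.564, 0.826, -0.0, 0.0]
ft_force: [-0.4, -0.0, -2.8]
width: 0.015
```

```bash
cat >> h.py <<'E'
S=np.array([.6297,-.1938]);ex=np.array([.364,-.9313]);ey=np.array([.9313,.364])
def st():
    s=r.read_state();p,R=pose();d=p[:2]-S
    print("t",s["time"],"grip bed x %.4f y %.4f z %.4f"%(.03+d@ex,d@ey,p[2]),"nose x %.4f"%(.166+d@ex),"ft(ex,ey,z)",np.round([s["ft_force"][:2]@ex,s["ft_force"][:2]@ey,s["ft_force"][2]],1),"M",np.round(s["torque"],2),"w",s["width"],R.as_rotvec().round(3))
E
python3 -c "
from h import *
st()
c=eyes.camera('top');q=eyes.landmark_of(c,'bar_nose');print(q[:2],proj(c,[*(S-.075*ex),.075]));st()"
```

```text
t 15.225 grip bed x -0.1697 y -0.0005 z 0.0565 nose x -0.0337 ft(ex,ey,z) [-0.1 -0.4 -2.8] M [ 0.09 -0.08  0.01] w 0.014962219780220111 [ 1.772  2.594 -0.   ]
[{'xy': [324.3, 187.6], 'p': 0.58}] [321.70915964 189.45017847]
t 15.325 grip bed x -0.1690 y -0.0006 z 0.0564 nose x -0.0330 ft(ex,ey,z) [-1.   0.4 -2.3] M [ 0.05 -0.1  -0.  ] w 0.014292577059713533 [ 1.773e+00  2.593e+00 -1.000e-03]
```

Call:
play_rows([
  [-0.05,0.002,-0.002,0,0,0,5],
  [-0.1,0.002,-0.002,0,0,0,5],
  [-0.14,0.002,-0.002,0,0,0,5],
  [-0.16,0.002,-0.002,0,0,0,5],
  [-0.16,0.002,-0.002,0,0,0,5],
])

```text
time: 15.95
ee_pos: [0.5683, -0.0369, 0.0569]
eef_rot: [0.564, 0.826, -0.0, 0.0]
ft_force: [0.4, 0.4, -2.5]
width: 0.0148
```

```bash
python3 -c "
from h import *
st()
c=eyes.camera('top');q=eyes.landmark_of(c,'bar_nose');print(q[:2],proj(c,[*(S-.03*ex),.075]));save(c,'top8',(240,140,400,260),5);st()"
```

```text
t 15.95 grip bed x -0.1384 y -0.0000 z 0.0569 nose x -0.0024 ft(ex,ey,z) [-0.3  0.5 -2.5] M [-0.03 -0.08 -0.02] w 0.0148023582198982 [ 1.771  2.595 -0.   ]
[{'xy': [335.6, 184.3], 'p': 0.65}] [338.99970103 182.52822161]
t 16.05 grip bed x -0.1390 y 0.0000 z 0.0569 nose x -0.0030 ft(ex,ey,z) [ 0.4 -1.4 -2.5] M [-0.05 -0.07 -0.05] w 0.013941312643187934 [-1.77  -2.595  0.   ]
```

View pics/top8.png

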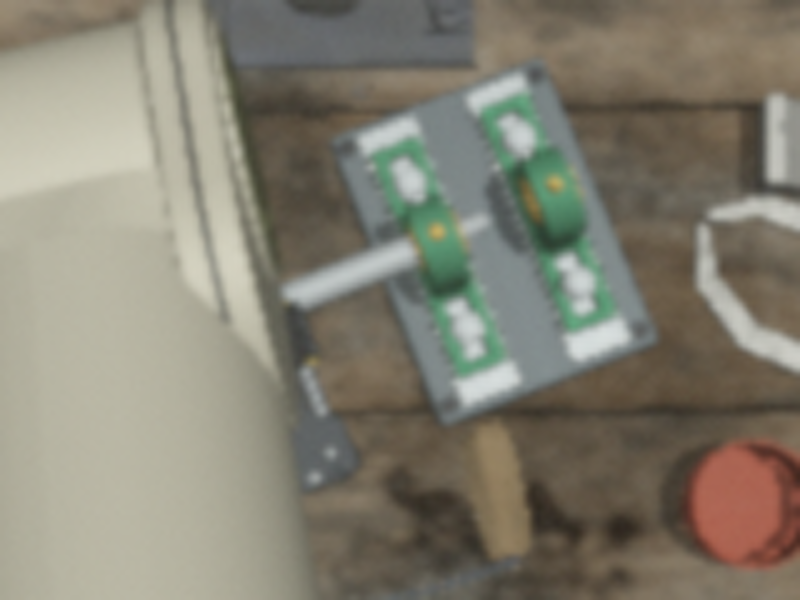

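The bar has come cleanly through the bolted bush with no contact force. The tip is at crop (488,218), between the blocks, so I'll push on.

Call:
play_rows([
  [-0.04,0,0,0,0,0,5],
  [-0.08,0,0,0,0,0,5],
  [-0.12,0,0,0,0,0,5],
  [-0.16,0,0,0,0,0,5],
  [-0.18,0,0,0,0,0,5],
])

```text
time: 16.68
ee_pos: [0.5816, -0.071, 0.0569]
eef_rot: [0.564, 0.826, -0.0, 0.0]
ft_force: [-1.0, 0.5, -1.6]
width: 0.0147
```

```bash
python3 -c "
from h import *
st()"
```

```text
t 16.675 grip bed x -0.1019 y -0.0001 z 0.0569 nose x 0.0341 ft(ex,ey,z) [-0.8 -0.8 -1.6] M [-0.02 -0.1   0.03] w 0.014697695843390111 [ 1.772  2.594 -0.   ]
```

Call:
play_rows([
  [-0.05,0,0,0,0,0,5],
  [-0.1,0,0,0,0,0,5],
  [-0.14,0,0,0,0,0,5],
  [-0.18,0,0,0,0,0,5],
  [-0.18,0,0,0,0,0,5],
])

```text
time: 17.3
ee_pos: [0.5947, -0.1045, 0.0569]
eef_rot: [0.564, 0.826, -0.0, 0.0]
ft_force: [1.2, -0.5, -2.1]
width: 0.0144
```

Call:
play_rows([
  [0,0,0,0,0,0,5],
  [0,0,0,0,0,0,5],
  [0,0,0,0,0,0,5],
])

```text
time: 17.68
ee_pos: [0.5944, -0.1034, 0.057]
eef_rot: [0.564, 0.826, -0.0, -0.0]
ft_force: [0.1, -0.4, -0.9]
width: 0.0145
```

```bash
python3 -c "
from h import *
st()
c=eyes.camera('top');save(c,'top9',(270,140,410,245),5)
for l in('bar_nose','fixed_bore','slack_bore','black_bar','brass_rod'):print(l,eyes.landmark_of(c,l)[:1])
print([proj(c,[*(S+d*ex),.075]) for d in(.012,.042)]);st()"
```

```text
t 17.675 grip bed x -0.0671 y 0.0001 z 0.0570 nose x 0.0689 ft(ex,ey,z) [ 0.4 -0.1 -0.9] M [ 0.03 -0.07 -0.01] w 0.014514277871118135 [-1.77  -2.595  0.   ]
bar_nose [{'xy': [363.5, 175.0], 'p': 0.62}]
fixed_bore [{'xy': [325.3, 186.7], 'p': 0.76}]
slack_bore [{'xy': [399.8, 194.9], 'p': 0.63}]
black_bar [{'xy': [348.8, 177.6], 'p': 0.45}]
brass_rod [{'xy': [257.5, 206.2], 'p': 0.69}]
[array([355.10742474, 176.07978451]), array([366.59518439, 171.48086681])]
t 17.975 grip bed x -0.0668 y 0.0001 z 0.0570 nose x 0.0692 ft(ex,ey,z) [-0.7  0.5 -1.8] M [ 0.07 -0.06 -0.04] w 0.014262457225238511 [1.771 2.595 0.   ]
```

View pics/top9.png

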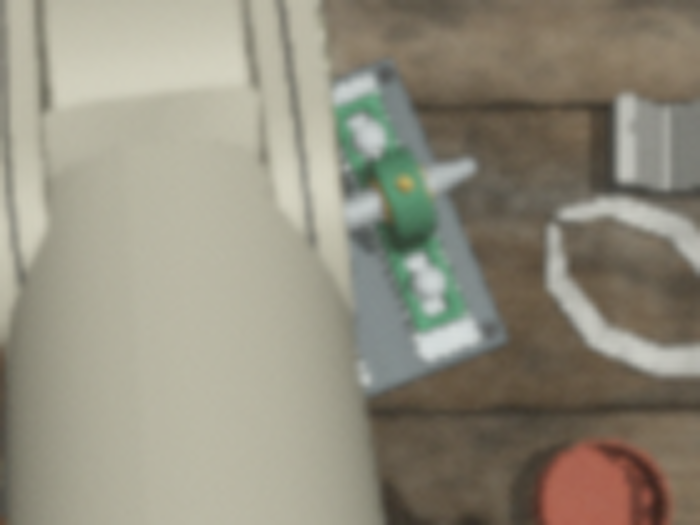

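The taper now stands out beyond the slack bush, with the tip at crop (476,163), about 25 mm past the bush face. I'll push 3 mm more for margin, settle and hand in.

Call:
play_rows([
  [-0.015,0,0,0,0,0,5],
  [-0.015,0,0,0,0,0,5],
  [-0.015,0,0,0,0,0,5],
  [-0.015,0,0,0,0,0,5],
  [-0.015,0,0,0,0,0,5],
])

```text
time: 18.6
ee_pos: [0.5956, -0.1064, 0.057]
eef_rot: [0.564, 0.826, -0.0, 0.0]
ft_force: [-0.6, -0.8, -1.8]
width: 0.0145
```

```bash
python3 -c "
from h import *
st()
c=eyes.camera('wrist')
for l in('black_bar','brass_rod','tray'):print(l,[(q['xy'],q['p'],atz(c,q['xy'],.035)) for q in eyes.landmark_of(c,l)[:1]])
print(max(abs(r.read_state()['joint_vel'])))
job.close_job();st()"
```

```text
t 18.6 grip bed x -0.0638 y 0.0001 z 0.0570 nose x 0.0722 ft(ex,ey,z) [ 0.5 -0.9 -1.8] M [-0.02 -0.06 -0.04] w 0.014456444318382333 [ 1.771  2.595 -0.   ]
black_bar [([348.8, 75.3], 0.76, array([ 0.57476232, -0.00475795,  0.035     ]))]
brass_rod []
tray [([362.6, 11.6], 0.79, array([0.5690144 , 0.02847724, 0.035     ]))]
0.0011469561235375367
the job is handed in; nothing more can be done
the job is handed in; nothing more can be done
```

I lined up the slack block, put the lining bar nose first through both bushes, and handed the job in with the bar still gripped. The hand-in gave no verdict.

- **Slack block:** I pinched it across the housing on the shaft line. The wrist picture then showed both feet and bores in line to within about 0.5 mm.
- **Lining bar:** I gripped it on its ribbed band at 55 N, lifted it out of the tray and turned it about 113° onto the shaft line. I stopped once with the nose between the two blocks, then pushed on through the slack block.
- **Last checks (about 18.6 s on the robot's clock):**
  - By arm position the tip is at bedplate x of about 72 mm, where 60 mm is needed. The last picture, taken before the final 3 mm push, suggested about 67 to 68 mm.
  - The tool is within about 0.1 mm of my estimated shaft line, and the wrist force is only a few newtons.
  - The bar is at rest, with the finger opening at 14.5 mm on it.
- **Doubtful readings:**
  - In the last top view, detection put the slack bore and the black bar in places that could not be right. I ignored both.
  - The final wrist picture showed the black bar in its place in the tray. It did not find the brass rod, which was last detected at its place in the tray about a second earlier.

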